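# Seat the hexagonal block in the dry warmer and start it

### The job

Put the hexagonal metal block into the hexagonal well of the dry warmer: rest it lightly on the rim, shuffle and turn it about until it drops, see that it goes all the way down to the floor of the well, and let go of it. Then press the green start button. Never press the block hard on the warmer or drop it, and leave the two small vials standing where they are.

Things in the scene. Friction and masses are not known exactly. Their poses are not given: they have to be found in the camera images.
- block: loose solid aluminium block standing on the trolley: hexagonal prism 40 mm across flats (46 across corners), 30 mm high, about 0.12 kg, black lifting tab upright on its top. Origin: centre of the underside; z up. Flats face along its x axis and every 60 degrees from it; any of the six ways round fits the well.
- block_tab (a point): centre of the block's black lifting tab, 50 mm above the block's underside, on its axis; axes as the block's. The tab is 26 mm along x, 14 mm thick along y, and reaches from 30 to 70 mm above the underside; pinch it across y.
- warmer: white dry-block warmer, fixed, 174 mm (x) by 130 mm (y), housing top 67 mm above its origin, which is the centre of its underside; z up. The control end with the green button is at -x. Towards +x, in an opening, sits a bare metal hexagonal rim 74 mm across flats with the well in its middle; its flat top is 70 mm above the origin.
- well_nominal (a point): middle of the opening, level with the rim's top, 70 mm above and 27 mm along +x from the warmer's origin; axes as the warmer's. The well's mouth would be here if centred, a flat facing along x and every 60 degrees. Rim and well really stand up to 4 mm off along x and along y and up to 0.12 rad turned, differently each time; poses do not show it: feel or look.
- well_floor (a point): 25 mm under well_nominal, at the height of the well's flat dark floor, 45 mm above the warmer's origin: the underside of a fully seated block is here. The well is a straight hexagon 43 mm across flats (1.5 mm clearance a side), no lead-in. Rim and well give downwards together on a spring: from about 2 to 4 N on, 1 mm for each 4 N, at most 7 mm, and spring back.
- start (a joint): travel of the green start button, m: 0 out, 0.006 fully pressed (5 N); springs back. It counts as pressed beyond 0.004.
- start_top (a point): centre of the top of the green round start button (26 mm across) on the warmer's control end; it is pressed straight down.
- vial_blue: small injection vial with blue cap, 22 mm across, 47 mm high, loose, standing on the trolley behind; leave alone. Origin: centre of the underside.
- vial_red: small injection vial with red cap, 22 mm across, 41 mm high, loose, standing on the trolley in front; leave alone. Origin: centre of the underside.

How it is judged:
By the outcome, as a careful person would: the job done as asked, in the order asked, and still so for the second after the job is handed in, with the robot touching nothing.
It also fails if it takes over 64 s, if anything falls off the work surface, if the arm or the gripper's body presses on something with over 40 N, if the wrist force passes 120 N, or if a joint passes its speed limit or range.

### The arm

A 6-joint arm with a two-finger parallel gripper is mounted at the origin on a cart in front of the work surface, level with it; the furniture and walls round the work are solid. World frame = base frame: x ahead of the robot, y to its left, z up, the work surface at z = 0. Lengths are in m, angles in rad, forces in N, time in s.
With the tool pointing down it reaches from about 0.3 to 0.75 m from the base axis. Payload 8.5 kg.
Tool frame: the origin (TCP) lies at the centre of the arm's flange, where the gripper is bolted on; the fingertips stand 173 mm ahead of it and the grasp point (between the pads) lies 155 mm ahead of it (manip.hold_point_z is the distance from the TCP to the grasp point, in m); z points along the fingers, y is the line along which they close (so a half turn about z gives the same grasp; the last joint's range is limited). The gripper opens to 85 mm and grips with 20 to 120 N. Pads are 22 mm wide; open, the fingers measure 114 mm over their backs; the gripper's body (76 mm by 85 mm) begins 54 mm behind the grasp point. The pads swing forward as they close: fully open they stand 13 mm farther back than shut.
Start: joints at [1.129, 0.381, 1.297, -0, 1.464, -0.215], TCP at [0.124, 0.536, 0.405] pointing down, gripper open.
Joint ranges: [-3.11, 3.11], [-0.89, 2.33], [0.22, 2.48], [-1.42, 4.56], [0.17, 2.85], [-2.88, 2.88]. Speed limits (rad/s): [2.39, 2.39, 3.14, 3.14, 3.14, 3.14].

### API

Orientations are given as a unit quaternion [x, y, z, w].
In Python, from station import manip gives the robot as it stands.
- The arm moves only by the tool apply_moves, never from a script. Its argument "targets" is a list of rows, each a list of 5 numbers: the shift along the world's x, y, z each as a share of 40 mm, from -1 to 1, then the turn about the world's z as a share of 8 degrees, from -1 to 1, then the closure, from -1 (fully open) to 1 (shut), so that 0 is half open. In form: [[tx, ty, tz, yaw, fingers], ...]. A call has 1 to 5 rows; each row shifts and turns the commanded pose from where the row before left it; what a row does not reach is not made up. A row lasts 1/8 s, in which the tool goes at most 62.5 mm and 10.7 degrees, less where a joint would pass 70% of its speed; a pose out of reach is approached as far as the arm can. A call with a number of a shift or a turn outside -1 to 1 is refused whole. A call with a gripper value outside its range is refused whole. The fingers move at their own pace and stop on an object; "force" is the grip in N (left out, the last holds). Time passes only in rows, so rows that do not move let the fingers close. It gives the time, the measured TCP pose, the force, the opening and the grip force at its end, in the units of the state.
- manip.get_state(): the state, without advancing time (a new reading comes with each control period).
- manip.get_image(name): name is "side" or "top" or "wrist"; returns (picture, depth): 420x560x3 uint8, blue, green, red; 420x560 float32, m along the optical axis (not along the pixel's ray), 0 where there is no reading.
- manip.calibration(name): a dict with "camera_matrix" (3x3 intrinsics, pixels), "position" and "orientation" of the camera in the world; the wrist camera has in their place "T_tool_cam" (4x4, takes a point from camera to tool coordinates, whose origin is the TCP and whose axes are the flange's). Camera axes: x right, y down, z forward; pixel columns grow to the right and rows downward; lengths in m; the calibration is good to about 2 mm. The wrist camera is an equidistant fisheye: a pixel r from the principal point sees the ray r / f radians off the axis. A picture is of the moment at which its call begins: read the wrist's pose just before it. calibration takes no time and is no camera call.
- manip.close_job(): hands the job in; it is judged then, once.
The state is a dict: "time": time; "joints": joint angles; "qvel": joint speeds; "tau": joint torques, N m; "eef_pos": TCP position; "tcp_rot": TCP orientation; "wrist_force": force on the tool from outside, world axes, zero at the start; "ft_torque": the same for the moment, N m; "gripper_width": finger opening in m; "gripper_force": force on a finger pad.
Only numpy, scipy, OpenCV 4.12 (cv2) and the standard library are available. Lean on these libraries where they do the work, as an engineer would, in place of code of your own. Each camera call takes 0.05 s, during which the arm holds its last target. There are 200 camera calls.

## Working session

There is one attempt and no reset: what is moved stays moved. The work goes in short steps, Python scripts to look and compute and a tool call to move; the robot and the scene stay as the last step left them, time stands still between calls to the robot, and variables do not carry over. Pictures are saved under pics/ and viewed, at most 10 in all, crops included, and the job is handed in when it is done.

Besides the shell and the picture viewer there is one more tool, called as name([rows], argument=value, ...), one row to a line, values as JSON. apply_moves: Moves the arm, as the interface text tells. Its arguments: {"type":"object","properties":{"targets":{"type":"array"},"force":{"type":"number"}},"required":["targets"]}

```bash
mkdir -p pics && cat > h.py <<'E'
import numpy as np, cv2
from scipy.spatial.transform import Rotation as R
from station import manip
def cloud(name):
    s=manip.get_state(); img,d=manip.get_image(name); c=manip.calibration(name)
    K=np.array(c["camera_matrix"]); v,u=np.mgrid[:420,:560]
    x=(u-K[0,2])/K[0,0]; y=(v-K[1,2])/K[1,1]
    if name=="wrist":
        th=np.hypot(x,y); k=np.where(th>1e-9,np.tan(np.minimum(th,1.5))/np.maximum(th,1e-9),1); x=x*k;y=y*k
        T=np.array(c["T_tool_cam"]); Rw=R.from_quat(s["tcp_rot"]).as_matrix()
        Rc=Rw@T[:3,:3]; p=Rw@T[:3,3]+np.array(s["eef_pos"])
    else:
        o=np.array(c["orientation"]); Rc=R.from_quat(o).as_matrix() if o.size==4 else o; p=np.array(c["position"])
    rays=np.stack([x,y,np.ones_like(x)],-1)@Rc.T
    return img,d,rays*d[...,None]+p,rays,p
def onplane(rays,p,z): # all pixels onto z
    return p+rays*((z-p[2])/rays[...,2])[...,None]
E
python3 - <<'E'
from h import *
print(manip.get_state())
ims=[]
for n in ("side","top"):
    img,d,P,r,p=cloud(n); print(n,p,r[210,280]); np.savez(f"{n}.npz",img=img,P=P,r=r,p=p); cv2.imwrite(f"pics/{n}0.png",img)
E
```

```text
{'time': 0.0, 'joints': array([ 1.12870440e+00,  3.81212663e-01,  1.29827834e+00, -3.75133605e-05,
        1.46360032e+00, -2.15310426e-01]), 'qvel': array([-0.00035153, -0.0006509 ,  0.00189554, -0.00088138, -0.00167631,
        0.00083297]), 'tau': array([-4.05613959e-03, -4.48453009e+01, -2.31278908e+01, -4.38816996e-04,
        4.68355473e-03,  2.86668694e-05]), 'eef_pos': array([0.12365446, 0.53587259, 0.40409671]), 'tcp_rot': array([ 1.13145882e-01,  9.93578103e-01, -7.15233307e-04, -2.24245382e-04]), 'wrist_force': array([-0.04945298,  0.13298592, -0.36463717]), 'ft_torque': array([ 0.0014321 ,  0.01191827, -0.01994859]), 'gripper_force': 0.0, 'gripper_width': 0.08549690481809341}
side [ 0.5609467  -0.71749446  0.41422148] [-0.02203374  0.91272384 -0.40829764]
top [0.43031072 0.05178845 0.99178057] [ 0.10415883 -0.01610453 -0.9944941 ]
```

View pics/top0.png

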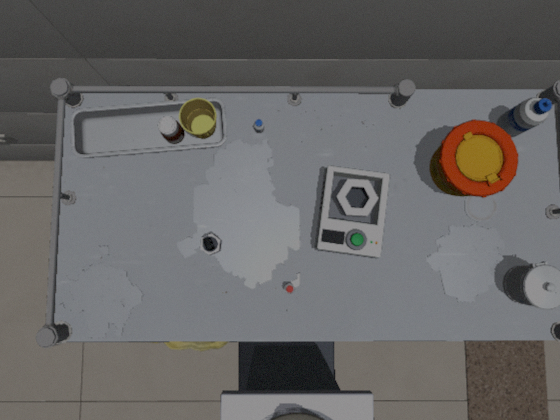

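View pics/side0.png

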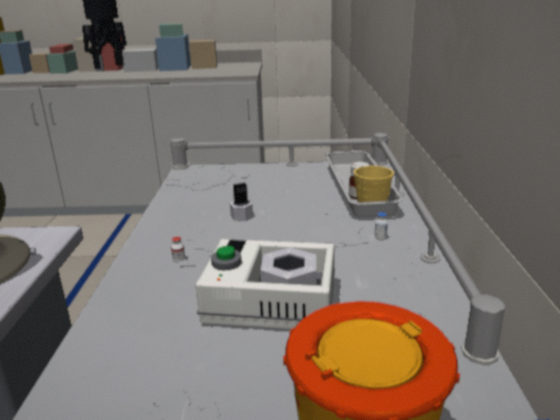

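Top view: block at pixel (211,243), green button (357,239), hexagonal rim/well (357,196), vials at (259,125) and (290,288). Image up is +x and image left is +y.

```bash
python3 - <<'E'
from h import *
z=np.load("top.npz"); img,P,r,p=[z[k] for k in("img","P","r","p")]
for n,(u,v) in dict(block=(211,243),button=(357,239),rimL=(341,196),blue=(259,125),red=(290,288),well=(357,196)).items(): print(n,P[v,u].round(4))
c=manip.calibration("wrist"); print(c)
hsv=cv2.cvtColor(img,cv2.COLOR_BGR2HSV)
g=((hsv[...,0]>45)&(hsv[...,0]<85)&(hsv[...,1]>120)&(hsv[...,2]>60)).astype(np.uint8)
g[:, :320]=0; g[:,400:]=0
ys,xs=np.nonzero(g); print("green",len(xs),np.median(P[ys,xs],0), xs.mean(),ys.mean())
# warmer: heights 0.055-0.075
H=((P[...,2]>0.05)&(P[...,2]<0.08)).astype(np.uint8); H[:, :310]=0; H[:,395:]=0;H[:160]=0;H[262:]=0
ys,xs=np.nonzero(H); q=onplane(r,p,0.067)[ys,xs][:,:2]
rc=cv2.minAreaRect((q*1000).astype(np.float32)); print("warmer",rc)
# block
sl=np.s_[225:262,190:232]
b=P[sl].reshape(-1,3); t=b[b[:,2]>0.05]; print("tab",len(t),t.mean(0),t[:,2].max(),cv2.minAreaRect((t[:,:2]*1000).astype(np.float32)))
t=b[(b[:,2]>0.02)]; print("blk",len(t),t.mean(0),cv2.minAreaRect((t[:,:2]*1000).astype(np.float32)))
E
```

```text
block [0.4606 0.1762 0.0624]
button [ 0.4676 -0.1147  0.0869]
rimL [ 0.5556 -0.0872  0.0693]
blue [0.7105 0.0807 0.0455]
red [0.3693 0.0161 0.0399]
well [ 0.5586 -0.1239  0.0471]
{'camera_matrix': array([[325.1922621 ,   0.        , 276.0598442 ],
       [  0.        , 325.1922621 , 207.86047788],
       [  0.        ,   0.        ,   1.        ]]), 'T_tool_cam': array([[-1.54717473e-04, -9.49174353e-01, -3.14750734e-01,
         8.14594552e-02],
       [ 9.99999987e-01, -1.62889510e-04, -3.39714868e-07,
        -4.69186916e-04],
       [-5.09471441e-05, -3.14750730e-01,  9.49174365e-01,
         3.00416726e-02],
       [ 0.00000000e+00,  0.00000000e+00,  0.00000000e+00,
         1.00000000e+00]])}
green 123 [ 0.46759394 -0.11444058  0.08726628] 356.7642276422764 239.1219512195122
warmer ((526.544677734375, -110.56375885009766), (130.51248168945312, 173.3865966796875), 82.07025146484375)
tab 104 [0.45888769 0.17672521 0.11130599] 0.9917805691831194 ((441.5205993652344, 125.3674087524414), (146.8992919921875, 24.055936813354492), 72.03746795654297)
blk 328 [0.4597993  0.1801122  0.05550257] ((439.7480773925781, 131.9605712890625), (155.72244262695312, 42.62687301635742), 67.97749328613281)
```

apply_moves([
  [1, -1, 0, 0, -1],
  [1, -1, 0, 0, -1],
  [1, -1, 0, 0, -1],
  [1, -1, 0, 0, -1],
  [1, -1, 0, 0, -1],
])

```text
time: 0.72
eef_pos: [0.3246, 0.3344, 0.4046]
tcp_rot: [0.113, 0.994, -0.0, -0.0]
wrist_force: [0.5, 0.0, 0.2]
gripper_width: 0.0859
gripper_force: 0.0
```

apply_moves([
  [1, -1, 0, 0, -1],
  [1, -1, -0.5, 0, -1],
  [1, -1, -0.5, 0, -1],
  [0.4, -1, -0.5, 0, -1],
  [0, 0, 0, 0, -1],
])

```text
time: 1.35
eef_pos: [0.4606, 0.1737, 0.343]
tcp_rot: [0.115, 0.993, -0.001, -0.002]
wrist_force: [0.2, -0.3, 0.2]
gripper_width: 0.0851
gripper_force: 0.0
```

```bash
python3 - <<'E'
from h import *
s=manip.get_state(); print(s["time"],s["eef_pos"],s["wrist_force"])
img,d,P,r,p=cloud("wrist"); np.savez("w1.npz",img=img,P=P,r=r,p=p); cv2.imwrite("pics/w1.png",img)
E
```

```text
1.35 [0.46058424 0.17372033 0.34303096] [ 0.18188947 -0.32835671  0.23606001]
```

View pics/w1.png

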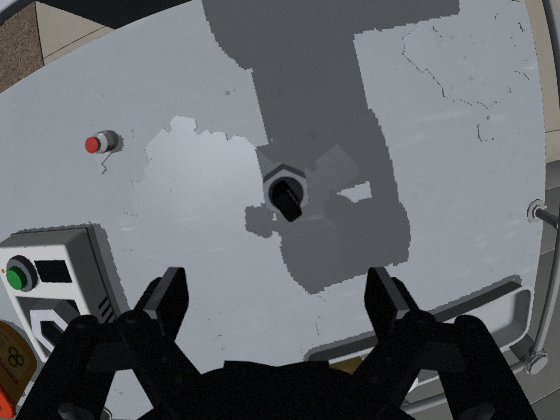

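Wrist view: block at about pixel (287,195) with its black tab slanting to lower right; the fingers are either side at the bottom.

```bash
python3 - <<'E'
from h import *
z=np.load("w1.npz"); img,P,r,p=[z[k] for k in("img","P","r","p")]
m=np.zeros((420,560),bool); m[150:235,250:325]=1
gray=img.max(-1)
zz=P[m][:,2]; print(np.histogram(zz,bins=[-.01,.005,.02,.027,.033,.04,.05,.06,.066,.074,.09]))
t=(m&(P[...,2]>0.064)&(P[...,2]<0.076)); q=P[t]; print(len(q),q.mean(0)); print("tabtop",cv2.minAreaRect((q[:,:2]*1000).astype(np.float32)))
t=(m&(P[...,2]>0.026)&(P[...,2]<0.034)&(gray>60)); q=P[t]; print(len(q))
h=(m&(P[...,2]>0.024)).astype(np.uint8)
q=P[h>0]; hull=cv2.convexHull((q[:,:2]*1000).astype(np.float32))
q=P[t]; f=(q[:,:2]*1000).astype(np.float32); print("top face", cv2.minAreaRect(f), cv2.minEnclosingCircle(f))
print(cv2.approxPolyDP(cv2.convexHull(f),3,True)[:,0])
E
```

```text
(array([4486,  111,   63,  896,   43,   72,   79,   54,  549,    0]), array([-0.01 ,  0.005,  0.02 ,  0.027,  0.033,  0.04 ,  0.05 ,  0.06 ,
        0.066,  0.074,  0.09 ]))
575 [0.45800153 0.18230426 0.06988914]
tabtop ((459.023193359375, 182.21084594726562), (25.95817756652832, 14.44102954864502), 24.47464370727539)
576
top face ((457.6398010253906, 181.92074584960938), (39.07451248168945, 40.70545196533203), 83.3344497680664) ((459.1187744140625, 181.59962463378906), 22.2345027923584)
[[477.04312 172.61153]
 [473.16724 198.83357]
 [450.0864  201.87315]
 [437.55283 185.38005]
 [445.07028 164.36568]
 [468.06516 161.57054]]
```

apply_moves([
  [0, 0.2, 0, 1, -0.4],
  [0, 0, -0.25, 1, -0.4],
  [0, 0, -0.25, 1, -0.4],
  [0, 0, -0.25, 1, -0.4],
  [0, 0, 0, 0.7, -0.4],
])

```text
time: 2.02
eef_pos: [0.459, 0.185, 0.3146]
tcp_rot: [-0.216, 0.976, 0.0, -0.0]
wrist_force: [0.2, -0.6, 0.3]
gripper_width: 0.0599
gripper_force: 0.0
```

apply_moves([
  [0, 0, 0, 0, -0.4],
])

```text
time: 2.15
eef_pos: [0.4593, 0.1848, 0.3152]
tcp_rot: [-0.213, 0.977, 0.0, 0.0]
wrist_force: [0.1, 1.1, 0.8]
gripper_width: 0.0601
gripper_force: 0.0
```

```bash
cat >> h.py <<'E'
def st():
    s=manip.get_state(); Rm=R.from_quat(s["tcp_rot"]).as_matrix(); y=Rm[:,1]; g=np.array(s["eef_pos"])+Rm[:,2]*0.155
    print("t",round(s["time"],2),"tcp",np.round(s["eef_pos"],4),"fingerline",round(np.degrees(np.arctan2(y[1],y[0])),2),"grasp",g.round(4),"zaxis",Rm[:,2].round(4),"F",np.round(s["wrist_force"],2),"T",np.round(s["ft_torque"],3),"w",round(s["gripper_width"],4),round(s["gripper_force"],1),"j6",round(s["joints"][5],2))
    return s,g
E
python3 -c "
from h import *
st()"
```

```text
t 2.15 tcp [0.4593 0.1848 0.3152] fingerline 114.64 grasp [0.4594 0.1849 0.1602] zaxis [ 7.e-04  3.e-04 -1.e+00] F [0.13 1.13 0.78] T [ 0.025 -0.001 -0.011] w 0.0601 0.0 j6 -1.86
```

apply_moves([
  [0, -0.07, -0.7, 0, -0.4],
  [0, 0, -0.7, 0, -0.4],
  [0, 0, -0.7, 0, -0.4],
  [0, 0, -0.5, 0, -0.4],
  [0, 0, 0, 0, -0.4],
])

```text
time: 2.78
eef_pos: [0.4594, 0.1816, 0.2102]
tcp_rot: [-0.213, 0.977, 0.0, -0.001]
wrist_force: [0.7, 0.6, 0.1]
gripper_width: 0.0602
gripper_force: 0.0
```

apply_moves([
  [0, 0, 0, 0, 0.2],
  [0, 0, 0, 0, 0.6],
  [0, 0, 0, 0, 1],
  [0, 0, 0, 0, 1],
  [0, 0, 0, 0, 1],
], force=40)

```text
time: 3.4
eef_pos: [0.4598, 0.1812, 0.2115]
tcp_rot: [-0.213, 0.977, 0.0, 0.001]
wrist_force: [-1.6, 0.8, 6.6]
gripper_width: 0.0134
gripper_force: 44.5
```

```bash
python3 -c "
from h import *
st()"
```

```text
t 3.4 tcp [0.4598 0.1812 0.2115] fingerline 114.6 grasp [0.46   0.1812 0.0565] zaxis [ 1.3e-03  3.0e-04 -1.0e+00] F [-1.58  0.76  6.59] T [-0.003  0.202  0.04 ] w 0.0134 44.5 j6 -1.86
```

apply_moves([
  [0, 0, 0.2, 0, 1],
  [0, 0, 0.5, 0, 1],
  [0, 0, 1, 0, 1],
  [0, 0, 1, 0, 1],
  [0, 0, 1, 0, 1],
])

```text
time: 4.03
eef_pos: [0.4593, 0.181, 0.3603]
tcp_rot: [-0.213, 0.977, -0.0, -0.0]
wrist_force: [0.2, -0.1, -1.5]
gripper_width: 0.0133
gripper_force: 43.4
```

apply_moves([
  [0.5, -0.8, 0, -0.5, 1],
  [0.5, -0.8, 0, -0.5, 1],
  [0.5, -0.8, 0, -0.5, 1],
  [0.5, -0.8, 0, -0.5, 1],
  [0.5, -0.8, 0, -0.5, 1],
])

```text
time: 4.65
eef_pos: [0.56, 0.02, 0.3589]
tcp_rot: [-0.039, 0.999, 0.0, -0.0]
wrist_force: [1.3, -0.2, -1.6]
gripper_width: 0.0135
gripper_force: 43.5
```

apply_moves([
  [0.5, -0.8, 0, -0.5, 1],
  [0.5, -0.8, 0, -0.5, 1],
  [0.5, -0.8, 0, -0.5, 1],
  [0.4, -0.8, 0, 0, 1],
  [0, 0, 0, 0, 1],
])

```text
time: 5.28
eef_pos: [0.6361, -0.109, 0.3581]
tcp_rot: [0.066, 0.998, -0.0, -0.0]
wrist_force: [-0.3, -0.2, -2.2]
gripper_width: 0.0137
gripper_force: 43.5
```

apply_moves([
  [0, -0.2, 0, 0, 1],
  [0, 0, 0, 0, 1],
])

```text
time: 5.52
eef_pos: [0.6353, -0.1147, 0.359]
tcp_rot: [0.064, 0.998, -0.0, -0.0]
wrist_force: [0.1, 0.6, -1.8]
gripper_width: 0.0133
gripper_force: 43.4
```

```bash
python3 - <<'E'
from h import *
st()
img,d,P,r,p=cloud("wrist"); np.savez("w2.npz",img=img,P=P,r=r,p=p); cv2.imwrite("pics/w2.png",img)
E
```

```text
t 5.53 tcp [ 0.6353 -0.1147  0.359 ] fingerline 82.62 grasp [ 0.6353 -0.1147  0.204 ] zaxis [-2.e-04 -0.e+00 -1.e+00] F [ 0.06  0.62 -1.79] T [-0.004  0.002 -0.036] w 0.0133 43.4 j6 -1.8
```

View pics/w2.png

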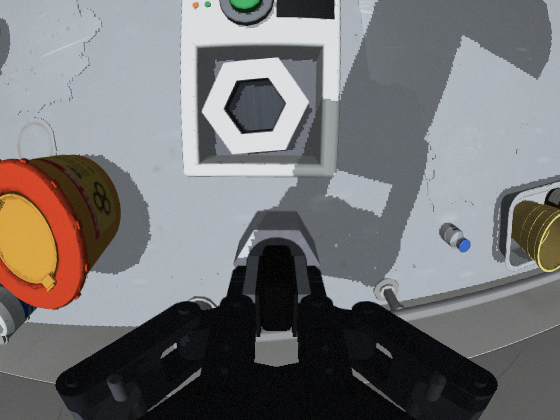

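Wrist view: rim centred at about (255,105), the dark hexagonal well clearly visible in it, the rim slightly turned; the held block hangs at about (275,240).

```bash
cat >> h.py <<'E'
def hexfit(c):  # contour pts (mm) -> centre, yaw of flat normal (deg, mod 60), across flats
    from scipy.optimize import least_squares
    def f(v):
        a=np.radians(v[2]+np.arange(6)*60); return ((c-v[:2])@np.stack([np.cos(a),np.sin(a)])).max(1)-v[3]/2
    c0=(c.max(0)+c.min(0))/2; w=np.ptp(c,0).mean()*.93
    b=min((least_squares(f,[*c0,a,w],loss="soft_l1",f_scale=.5) for a in (-30,-15,0,15)),key=lambda s:s.cost)
    return b.x,np.abs(b.fun).mean()
def well(img,r,p,ctr,z=0.07):
    rim=((img.min(-1)>170)).astype(np.uint8)
    cs,h=cv2.findContours(rim,cv2.RETR_CCOMP,cv2.CHAIN_APPROX_NONE)
    G=onplane(r,p,z)*1000
    for i,c in enumerate(cs):
        if len(c)>60 and cv2.pointPolygonTest(c,ctr,False)>0:
            c=c[:,0]; q=G[c[:,1],c[:,0],:2]; print("hole" if h[0][i][3]>=0 else "outer",len(c),c.mean(0),*hexfit(q))
E
python3 - <<'E'
from h import *
z=np.load("w2.npz"); img,P,r,p=[z[k] for k in("img","P","r","p")]
print(img[105,[215,220,228,235,255,280,300]].tolist(), P[105,[215,255]])
well(img,r,p,(255.,105.))
# housing outline
H=((P[...,2]>0.062)&(P[...,2]<0.0685)&(img.min(-1)>150)); ys,xs=np.nonzero(H)
k=(xs>175)&(xs<345)&(ys<180); q=P[ys[k],xs[k],:2]*1000
print(cv2.minAreaRect(q.astype(np.float32)))
hsv=cv2.cvtColor(img,cv2.COLOR_BGR2HSV)
g=(hsv[...,0]>45)&(hsv[...,0]<85)&(hsv[...,1]>120)&(hsv[...,2]>60); g[60:]=0
q=P[g]; print("green",len(q),np.median(q,0),q.min(0),q.max(0))
E
```

```text
[[225, 223, 221], [224, 222, 222], [19, 18, 18], [45, 40, 38], [87, 79, 75], [90, 81, 76], [225, 223, 221]] [[ 0.54827841 -0.15231408  0.07138521]
 [ 0.55305388 -0.12271924  0.0446408 ]]
outer 289 [254.65051903 105.02076125] [ 553.36666118 -121.79418254   -2.94409504   73.41903583] 0.1988891686138805
hole 171 [254.28070175 105.32748538] [ 553.40488885 -121.81524743   -2.88519901   44.05283351] 0.19291287123722906
((537.26806640625, -116.52679443359375), (129.83993530273438, 150.82125854492188), 81.996337890625)
green 228 [ 0.47477943 -0.11871419  0.08954816] [ 0.46093081 -0.14995086  0.06699801] [ 0.55445402 -0.1046272   0.32893275]
```

```bash
python3 - <<'E'
from h import *
z=np.load("top.npz"); img,P,r,p=[z[k] for k in("img","P","r","p")]
m=np.zeros((420,560),bool); m[225:262,190:232]=1
t=m&(P[...,2]>0.066)&(P[...,2]<0.074); q=P[t]; print(len(q),q.mean(0))
t=m&(P[...,2]>0.025)&(P[...,2]<0.074); q=P[t]; print(len(q),cv2.minEnclosingCircle((q[:,:2]*1000).astype(np.float32)))
print(img[196,335:380].max(-1).tolist())
from h import well
for T in (110,130,150):
    rim=img.copy(); 
    b=(img.min(-1)>T).astype(np.uint8)
    well(np.where(b[...,None]>0,255,0).repeat(3,-1).astype(np.uint8),r,p,(357.,197.))
E
```

```text
75 [0.46075567 0.18406181 0.06848461]
316 ((460.67987060546875, 184.06002807617188), 22.490568161010742)
[57, 84, 131, 146, 146, 145, 147, 145, 146, 145, 115, 72, 65, 70, 66, 63, 66, 65, 66, 63, 67, 64, 63, 62, 66, 62, 67, 61, 65, 57, 38, 13, 23, 74, 130, 146, 146, 145, 144, 144, 146, 140, 111, 69, 54]
outer 112 [357.09821429 196.94642857] [ 553.87069796 -119.87330736   -3.3239758    72.10179006] 0.5118166762349878
hole 67 [357.19402985 196.80597015] [ 553.65236699 -119.90532661   -1.22353876   44.8635208 ] 0.4310122316155394
outer 2033 [340.84899164 200.14756517] [508.9623662  -14.5016312  -31.9744857  817.33683438] 83.92602426984332
hole 192 [355.35416667 197.890625  ] [ 552.32245091 -116.21839364  -29.1722734   108.23327135] 5.0677210567471995
outer 108 [357.08333333 196.94444444] [ 553.78677753 -119.84897708   -1.97568585   70.14472724] 0.46966956820404215
hole 69 [356.95652174 196.7826087 ] [ 553.7647427  -119.73716672   -3.90078354   46.84517902] 0.5702396512046299
outer 283 [353.62897527 211.09187279] [ 525.96231253 -112.29276999   -7.61305357  166.74314676] 7.891296060441993
hole 197 [355.16751269 197.80203046] [ 551.86940368 -115.71564388   13.44079449  110.85483977] 5.15467967079478
```

apply_moves([
  [-0.7, -0.1, 0, 0.56, 1],
  [-0.7, -0.1, 0, 0, 1],
  [-0.64, 0, -0.3, 0, 1],
  [0, 0, -0.4, 0, 1],
  [0, 0, 0, 0, 1],
])

```text
time: 6.2
eef_pos: [0.5537, -0.1223, 0.3303]
tcp_rot: [0.025, 1.0, 0.0, -0.001]
wrist_force: [-0.7, 0.3, -2.0]
gripper_width: 0.0135
gripper_force: 43.5
```

apply_moves([
  [0, 0, -0.5, 0, 1],
  [0, 0, -0.3, 0, 1],
  [0, 0, 0, 0, 1],
])

```text
time: 6.58
eef_pos: [0.5542, -0.1227, 0.2984]
tcp_rot: [0.025, 1.0, 0.0, -0.001]
wrist_force: [1.0, 0.2, -1.9]
gripper_width: 0.0136
gripper_force: 43.5
```

```bash
python3 - <<'E'
from h import *
st()
i,*_=cloud("wrist"); j,*_=cloud("side"); cv2.imwrite("pics/c3.png",np.hstack([i[:,140:420],cv2.resize(j[180:340,160:370],None,fx=2.4,fy=2.4)[:420].copy() if 0 else cv2.resize(j[180:340,170:370],(500,420))]))
E
```

```text
t 6.58 tcp [ 0.5542 -0.1227  0.2984] fingerline 87.1 grasp [ 0.554  -0.1226  0.1434] zaxis [-1.1e-03  6.0e-04 -1.0e+00] F [ 0.96  0.2  -1.86] T [ 0.004 -0.011  0.005] w 0.0136 43.5 j6 -1.95
```

View pics/c3.png

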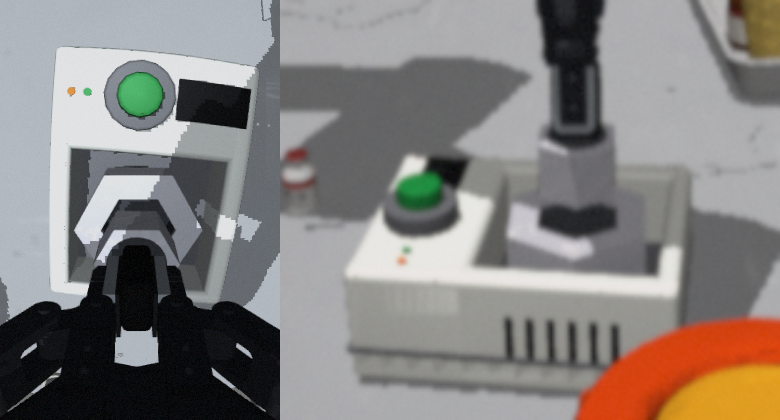

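The block hangs over the well with its flats parallel to the rim's; left crop shows the block at (135,250) inside the rim, right crop shows it above the well mouth.

apply_moves([
  [0, 0, -0.25, 0, 1],
  [0, 0, -0.05, 0, 1],
  [0, 0, -0.05, 0, 1],
])

```text
time: 7.05
eef_pos: [0.5541, -0.1229, 0.2846]
tcp_rot: [0.025, 1.0, -0.0, -0.0]
wrist_force: [0.0, 0.1, -2.2]
gripper_width: 0.0132
gripper_force: 43.5
```

apply_moves([
  [0, 0, -0.03, 0, 1],
  [0, 0, -0.03, 0, 1],
])

```text
time: 7.3
eef_pos: [0.5541, -0.1229, 0.2824]
tcp_rot: [0.025, 1.0, -0.0, 0.0]
wrist_force: [0.8, 0.1, -1.7]
gripper_width: 0.0135
gripper_force: 43.5
```

apply_moves([
  [0, 0, -0.03, 0, 1],
  [0, 0, -0.03, 0, 1],
])

```text
time: 7.55
eef_pos: [0.5541, -0.1229, 0.2799]
tcp_rot: [0.025, 1.0, -0.0, 0.0]
wrist_force: [1.0, 1.0, -1.2]
gripper_width: 0.0134
gripper_force: 43.5
```

apply_moves([
  [0, 0, -0.04, 0, 1],
  [0, 0, 0, 0, 1],
])

```text
time: 7.8
eef_pos: [0.5541, -0.1229, 0.2782]
tcp_rot: [0.025, 1.0, 0.0, -0.0]
wrist_force: [0.7, -0.2, -1.6]
gripper_width: 0.0136
gripper_force: 43.5
```

apply_moves([
  [0, 0, -0.04, 0, 1],
  [0, 0, 0, 0, 1],
])

```text
time: 8.05
eef_pos: [0.5541, -0.1229, 0.2766]
tcp_rot: [0.025, 1.0, 0.0, -0.0]
wrist_force: [1.2, 0.5, -1.6]
gripper_width: 0.0135
gripper_force: 43.5
```

apply_moves([
  [0, 0, -0.04, 0, 1],
  [0, 0, -0.04, 0, 1],
  [0, 0, -0.04, 0, 1],
])

```text
time: 8.43
eef_pos: [0.5541, -0.1229, 0.2718]
tcp_rot: [0.025, 1.0, 0.0, -0.0]
wrist_force: [0.3, -0.4, -1.0]
gripper_width: 0.0132
gripper_force: 43.5
```

apply_moves([
  [0, 0, -0.04, 0, 1],
  [0, 0, -0.04, 0, 1],
  [0, 0, -0.04, 0, 1],
])

```text
time: 8.8
eef_pos: [0.5541, -0.1229, 0.267]
tcp_rot: [0.025, 1.0, -0.0, 0.0]
wrist_force: [-0.1, -0.7, -1.0]
gripper_width: 0.0135
gripper_force: 43.5
```

apply_moves([
  [0, 0, -0.04, 0, 1],
  [0, 0, -0.04, 0, 1],
])

```text
time: 9.05
eef_pos: [0.5541, -0.1229, 0.2638]
tcp_rot: [0.025, 1.0, -0.0, -0.0]
wrist_force: [0.1, -0.3, -1.5]
gripper_width: 0.0132
gripper_force: 43.5
```

apply_moves([
  [0, 0, -0.04, 0, 1],
  [0, 0, -0.04, 0, 1],
  [0, 0, -0.03, 0, 1],
])

```text
time: 9.43
eef_pos: [0.5541, -0.1229, 0.2594]
tcp_rot: [0.025, 1.0, -0.0, -0.0]
wrist_force: [-0.3, 0.9, -1.6]
gripper_width: 0.0133
gripper_force: 43.5
```

apply_moves([
  [0, 0, -0.03, 0, 1],
  [0, 0, 0, 0, 1],
])

```text
time: 9.68
eef_pos: [0.554, -0.1229, 0.2582]
tcp_rot: [0.025, 1.0, 0.0, -0.0]
wrist_force: [0.3, -0.2, -1.6]
gripper_width: 0.0137
gripper_force: 43.5
```

apply_moves([
  [0, 0, -0.02, 0, 1],
  [0, 0, 0, 0, 1],
])

```text
time: 9.93
eef_pos: [0.5541, -0.1229, 0.2575]
tcp_rot: [0.025, 1.0, -0.0, -0.0]
wrist_force: [0.0, 0.2, -1.8]
gripper_width: 0.0133
gripper_force: 43.5
```

apply_moves([
  [0, 0, -0.02, 0, 1],
  [0, 0, 0, 0, 1],
])

```text
time: 10.18
eef_pos: [0.554, -0.1229, 0.2566]
tcp_rot: [0.025, 1.0, 0.0, -0.0]
wrist_force: [-0.1, 0.1, -1.4]
gripper_width: 0.0137
gripper_force: 43.5
```

apply_moves([
  [0, 0, -0.02, 0, 1],
  [0, 0, 0, 0, 1],
])

```text
time: 10.42
eef_pos: [0.5541, -0.1229, 0.2562]
tcp_rot: [0.025, 1.0, -0.0, 0.0]
wrist_force: [-0.7, -0.4, 0.9]
gripper_width: 0.0132
gripper_force: 43.9
```

apply_moves([
  [0, 0, -0.02, 0, 1],
  [0, 0, 0, 0, 1],
])

```text
time: 10.68
eef_pos: [0.5541, -0.1229, 0.2554]
tcp_rot: [0.025, 1.0, -0.0, 0.0]
wrist_force: [-1.7, 0.2, 4.8]
gripper_width: 0.0137
gripper_force: 44.3
```

apply_moves([
  [0, 0, 0.015, 0, 1],
  [0, 0, 0, 0, 0.6],
  [0, 0, 0, 0, 0.3],
  [0, 0, 0, 0, 0],
  [0, 0, 0, 0, -0.1],
], force=20)

```text
time: 11.3
eef_pos: [0.5541, -0.1229, 0.2556]
tcp_rot: [0.025, 1.0, -0.0, -0.0]
wrist_force: [0.3, 0.1, 0.7]
gripper_width: 0.0471
gripper_force: 0.0
```

apply_moves([
  [0, 0, 0.1, 0, -0.1],
  [0, 0, 0.4, 0, -0.1],
  [0, 0, 1, 0, -0.1],
  [0, 0, 1, 0, -0.1],
  [0.5, 0, 0, 0, -0.1],
])

```text
time: 11.92
eef_pos: [0.5739, -0.1229, 0.3597]
tcp_rot: [0.026, 1.0, -0.001, 0.003]
wrist_force: [-0.1, 0.2, -0.5]
gripper_width: 0.047
gripper_force: 0.0
```

apply_moves([
  [0.5, 0, 0, 0, -0.1],
  [0.5, 0, 0, 0, -0.1],
  [0, 0, 0, 0, -0.1],
])

```text
time: 12.3
eef_pos: [0.6146, -0.1229, 0.3555]
tcp_rot: [0.025, 1.0, 0.0, 0.0]
wrist_force: [0.0, -0.2, 0.0]
gripper_width: 0.047
gripper_force: 0.0
```

```bash
python3 - <<'E'
from h import *
st()
img,d,P,r,p=cloud("wrist"); np.savez("w4.npz",img=img,P=P,r=r,p=p); cv2.imwrite("pics/w4.png",img)
hsv=cv2.cvtColor(img,cv2.COLOR_BGR2HSV)
g=(hsv[...,0]>45)&(hsv[...,0]<85)&(hsv[...,1]>120)&(hsv[...,2]>60)&(P[...,2]>.08)&(P[...,2]<.1)
q=P[g]; print("green",len(q),np.median(q,0),q.min(0),q.max(0),np.argwhere(g).mean(0))
k=(np.hypot(P[...,0]-.5537,P[...,1]+.122)<.036)
for a,b in((.066,.0725),(.0728,.08),(.105,.125)):
    q=P[k&(P[...,2]>a)&(P[...,2]<b)]; print(a,b,len(q),np.median(q,0) if len(q) else 0)
E
```

```text
t 12.3 tcp [ 0.6146 -0.1229  0.3555] fingerline 87.11 grasp [ 0.6146 -0.1229  0.2005] zaxis [ 0.  0. -1.] F [ 0.03 -0.16  0.03] T [-0.032 -0.016  0.011] w 0.047 0.0 j6 -1.91
green 834 [ 0.46765756 -0.11665047  0.08957094] [ 0.45279026 -0.12879417  0.08006033] [ 0.47919796 -0.10421898  0.09176858] [ 15.64148681 274.90647482]
0.066 0.0725 3981 [ 0.55307076 -0.12129967  0.07074248]
0.0728 0.08 1476 [ 0.55129217 -0.12112479  0.07593124]
0.105 0.125 831 [ 0.55355948 -0.12310825  0.11528751]
```

View pics/w4.png

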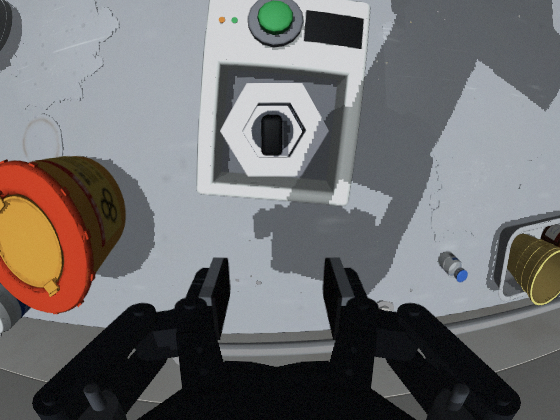

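Block sits in the well (tab at (272,135)), top face 5.2 mm above the rim, so it's on the floor. Next, the button at pixel (275,16).

apply_moves([
  [-0.8, 0.1, 0, 0, 1],
  [-0.8, 0.06, 0, 0, 1],
  [-0.8, 0, 0, 0, 1],
  [-0.8, 0, 0, 0, 1],
  [-0.48, 0, 0, 0, 1],
])

```text
time: 12.98
eef_pos: [0.4648, -0.1161, 0.3561]
tcp_rot: [0.026, 1.0, -0.0, -0.0]
wrist_force: [0.4, 0.3, 0.8]
gripper_width: 0.0002
gripper_force: 0.0
```

apply_moves([
  [0, 0, -0.7, 0, 1],
  [0, 0, -0.7, 0, 1],
  [0, 0, -0.6, 0, 1],
  [0, 0, 0, 0, 1],
])

```text
time: 13.48
eef_pos: [0.466, -0.1163, 0.275]
tcp_rot: [0.026, 1.0, 0.001, -0.001]
wrist_force: [-0.1, 0.2, 0.1]
gripper_width: -0.0002
gripper_force: 0.0
```

```bash
python3 -c "
from h import *
st()"
```

```text
t 13.47 tcp [ 0.466  -0.1163  0.275 ] fingerline 87.07 grasp [ 0.4656 -0.1161  0.12  ] zaxis [-0.0028  0.0014 -1.    ] F [-0.09  0.17  0.11] T [-0.02   0.039 -0.054] w -0.0002 0.0 j6 -2.01
```

apply_moves([
  [0, 0, -0.2, 0, 1],
  [0, 0, -0.05, 0, 1],
  [0, 0, -0.05, 0, 1],
])

```text
time: 13.85
eef_pos: [0.4669, -0.1165, 0.2641]
tcp_rot: [0.025, 1.0, -0.0, 0.0]
wrist_force: [0.2, -0.3, 0.3]
gripper_width: 0.0
gripper_force: 0.0
```

apply_moves([
  [0, 0, -0.05, 0, 1],
  [0, 0, 0, 0, 1],
])

```text
time: 14.1
eef_pos: [0.4669, -0.1165, 0.2619]
tcp_rot: [0.025, 1.0, -0.0, 0.0]
wrist_force: [0.4, 0.2, 1.6]
gripper_width: -0.0
gripper_force: 0.8
```

apply_moves([
  [0, 0, -0.05, 0, 1],
  [0, 0, 0, 0, 1],
])

```text
time: 14.35
eef_pos: [0.4669, -0.1165, 0.2598]
tcp_rot: [0.025, 1.0, -0.0, 0.0]
wrist_force: [0.1, 0.1, 2.4]
gripper_width: -0.0
gripper_force: 1.4
```

apply_moves([
  [0, 0, -0.05, 0, 1],
  [0, 0, 0, 0, 1],
])

```text
time: 14.6
eef_pos: [0.4669, -0.1165, 0.2578]
tcp_rot: [0.025, 1.0, -0.0, 0.0]
wrist_force: [-0.3, 0.3, 3.3]
gripper_width: 0.0001
gripper_force: 2.0
```

apply_moves([
  [0, 0, -0.04, 0, 1],
  [0, 0, 0, 0, 1],
])

```text
time: 14.85
eef_pos: [0.4669, -0.1165, 0.2564]
tcp_rot: [0.025, 1.0, -0.0, 0.0]
wrist_force: [-0.2, 0.8, 7.2]
gripper_width: -0.0002
gripper_force: 3.6
```

Button bottomed out (7.2 N, above its 5 N full-press force). Retreat and check.

apply_moves([
  [0, 0, 0.3, 0, 1],
  [0, 0, 0.7, 0, 1],
  [0, 0, 1, 0, 1],
  [0, 0, 1, 0, 1],
  [0, 0, 0, 0, 1],
])

```text
time: 15.48
eef_pos: [0.4668, -0.1164, 0.3788]
tcp_rot: [0.025, 1.0, -0.001, 0.002]
wrist_force: [0.2, 1.1, -1.4]
gripper_width: 0.0003
gripper_force: 0.0
```

```bash
python3 - <<'E'
from h import *
st()
img,d,P,r,p=cloud("top"); z=np.load("top.npz")
for (u,v) in ((259,125),(290,288)): print(z["P"][v,u].round(4),P[v,u].round(4))
j,*_=cloud("side"); cv2.imwrite("pics/s5.png",j)
E
```

```text
t 15.47 tcp [ 0.4668 -0.1164  0.3788] fingerline 87.09 grasp [ 0.4675 -0.1168  0.2238] zaxis [ 0.0046 -0.0025 -1.    ] F [ 0.23  1.09 -1.36] T [-0.007  0.003 -0.032] w 0.0003 0.0 j6 -2.01
[0.7105 0.0807 0.0455] [0.7107 0.0807 0.0448]
[0.3693 0.0161 0.0399] [0.3694 0.0162 0.0419]
```

View pics/s5.png

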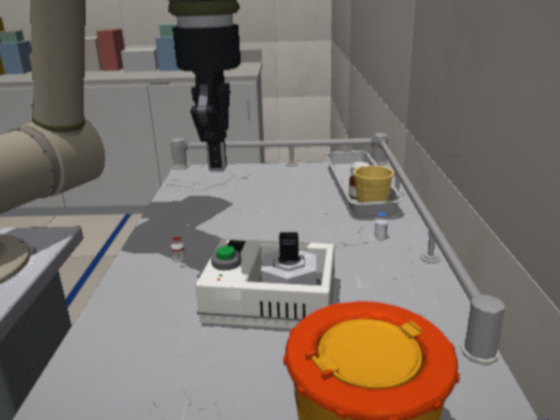

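Side view: the block is seated with its tab at (288,245), the button is out again at (227,254), both vials stand where they were, and the arm is clear.

```bash
python3 -c "
from station import manip
print(manip.close_job())"
```

```text
the job is handed in; nothing more can be done
None
```

The block is on the floor of the well and released, the green start button was then pressed fully and sprang back, both vials are where they stood, and the job was handed in at about 15.5 s; the block slid straight into the well without touching the rim, so no shuffling was needed.

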